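# Close the brush washer: strainer in, lid snapped down

## Robot

A 6-joint arm with a two-finger parallel gripper is mounted at the origin on a cart in front of the work surface, level with it; the furniture and walls round the work are solid. World frame = base frame: x ahead of the robot, y to its left, z up, the work surface at z = 0. Lengths are in m, angles in rad, forces in N, time in s.
With the tool pointing down it reaches from about 0.225 to 0.875 m from the base axis. Payload 3.4 kg.
Tool frame: the origin (TCP) lies on the centre line of the jaws, within the pads' length; the fingertips stand 11 mm ahead of it and the grasp point (between the pads) lies 8 mm behind it; z points along the fingers, y is the line along which they close (so a half turn about z gives the same grasp; the last joint's range is limited). The gripper opens to 85 mm and grips with 20 to 120 N. Pads are 22 mm wide; open, the fingers measure 114 mm over their backs; the gripper's body (76 mm by 85 mm) begins 54 mm behind the grasp point. The pads swing forward as they close: fully open they stand 13 mm farther back than shut.
Start: joints at [-1.411, 0.276, 1.505, -0, 1.361, -0.121], TCP at [0.159, -0.553, 0.242] pointing down, gripper open.
Joint ranges: [-2.89, 2.89], [-0.75, 2.08], [0.22, 2.7], [-1.18, 4.32], [0.11, 2.71], [-2.7, 2.7]. Speed limits (rad/s): [2.57, 2.57, 3.14, 3.14, 3.14, 3.14].

## Interface

Orientations are given as a unit quaternion [w, x, y, z].
In Python, from rig import manip, eyes, job gives the robot as it stands.
- The arm moves only by the tool drive_tool, never from a script. Its argument "rows" is a list of rows, each a list of 3 entries, a list of its own where there are three numbers: the turn, a rotation vector about the world's x, y, z in rad, then the shift along the world's x, y, z in cm, then the finger opening in cm, from 0 to 8.54. A call has 1 to 8 rows; each row shifts and turns the commanded pose from where the row before left it; what a row does not reach is not made up. A row lasts 1/8 s, in which the tool goes at most 62.5 mm and 10.7 degrees, less where a joint would pass 70% of its speed; a pose out of reach is approached as far as the arm can. A call is refused whole if a number of a shift passes 6.25 or a number of a turn 0.188, either way. A call with a gripper value outside its range is refused whole. The fingers move at their own pace and stop on an object; "force" is the grip in N (left out, the last holds). Time passes only in rows, so rows that do not move let the fingers close. It gives the time, the measured TCP pose, the force, the opening and the grip force at its end, in the units of the state.
- manip.get_state(): the state, without advancing time (a new reading comes with each control period).
- eyes.get_image(name): name is "side" or "top" or "wrist"; returns the picture (480x640x3 uint8, red, green, blue); there is no depth.
- eyes.get_calibration(name): a dict with "camera_matrix" (3x3 intrinsics, pixels), "view" (4x4, takes a point from world to camera coordinates). Camera axes: x right, y up, looking along -z (the intrinsics and any distortion apply to the point x, -y, -z); pixel columns grow to the right and rows downward; lengths in m; the calibration is good to about 2 mm. A picture is of the moment at which its call begins: read the wrist's pose just before it. get_calibration takes no time and is no camera call; for the wrist camera it gives the pose at the moment of the call.
- job.sign_off(): hands the job in; it is judged then, once.
The state is a dict: "clock": time; "qpos": joint angles; "qd": joint speeds; "effort": joint torques, N m; "position": TCP position; "ee_rot": TCP orientation; "contact_force": force on the tool from outside, world axes, zero at the start; "moment": the same for the moment, N m; "width": finger opening in m; "gripper_force": force on a finger pad.
Only numpy, scipy, OpenCV 4.12 (cv2) and the standard library are available. Lean on these libraries where they do the work, as an engineer would, in place of code of your own. Each camera call takes 0.05 s, during which the arm holds its last target. There are 200 camera calls.

## Task

Close up the steel brush washer for the night: stand the wire strainer inside the can on its feet, then put the lid on and press it straight down until both side clips have snapped over its edge. Finish while still holding the lid by its knob and pressing it down firmly; do not let go. Leave the washer standing and the other things on the table where they are.

Things in the scene. Friction and masses are not known exactly. Their poses are not given: they have to be found in the camera images.
- washer: Brush washer: open round steel can, 100 mm outside, 92 mm inside diameter, 80 mm tall to its rim, inner floor 5 mm above its underside; 0.9 kg, loose, standing on the table. Origin: centre of its underside, z up. At its own +y and -y sides two 18 mm wide sprung clips stand up beside the rim, out to 65 mm from the axis and up to 108 mm above the underside
- washer_rim (a point): centre of the washer's rim plane, 80 mm above its underside. A lid coming down begins to spread the clips when lid_seat is about 13 mm above this plane; the force rises to some 8 to 18 N about 5 mm above it, suddenly drops to nearly nothing as the clips snap over the lid's edge, 4 to 2 mm above it, and rises again when the lid meets the rim
- washer_floor (a point): centre of the washer's inner floor, 5 mm above its underside
- clip_a (a joint): spring clip on the washer's +y side: 0 rad = upright, where its spring holds it, its lip reaching in over the rim to 46 mm from the axis, 87.5 mm above the washer's underside; a ramp above the lip flares outward. Grows as it is spread outward, by up to about 0.09 rad to let the lid's edge (50 mm from the axis) pass
- clip_b (a joint): the same clip on the washer's -y side; between the two lips 92 mm stay free, so the strainer passes
- lid: Round steel lid, 100 mm diameter, lying right way up on the table, 0.12 kg. Origin: centre of its underside, z up. A chamfered locating ring, 87 mm outside diameter, 6 mm deep, goes into the can; the 6 mm thick flange above it, bevelled below from 94 to 100 mm, rests on the can's rim. In the middle a dark wooden knob, 24 mm diameter, 25 mm tall; whole height 37 mm
- lid_seat (a point): centre of the lid's flange underside, 6 mm above the lid's origin; meets washer_rim when the lid is fully on
- lid_knob (a point): top centre of the lid's knob, 37 mm above the lid's origin
- strainer: Wire strainer: round wire screen, 83 mm diameter, 22 mm above three short feet; an 8 mm post in its middle ends in a steel knob, 16 mm diameter, 22 mm tall, top 72 mm above the feet; 0.07 kg, stands on its feet. Origin: centre, at the feet's underside, z up. Standing in the washer its knob ends 3 mm below the rim: room there to open fingers only part way
- strainer_knob (a point): top centre of the strainer's knob, 72 mm above its feet
- tape: bystander: roll of masking tape, 104 mm, 25 mm tall, near the front edge
- sanding_block: bystander: small wooden block, 48x76x27 mm, near the front edge
- gesso_tin: bystander: round primer tin, 78 mm, 74 mm tall, behind the washer to the right
- paint_tube: bystander: white paint tube, 117 mm long, lying behind the washer
- eraser: bystander: grey eraser, 22x42x12 mm, in front of the washer

How it is judged:
On the way:
1. the strainer stands on the can's floor, upright, before the lid is on (z of strainer in the frame of washer_floor between -0.004 and 0.004 m and horizontal distance between strainer and washer_floor below 0.012 m and angle between the z axis of strainer and the z axis of washer, either way round below 0.12 rad and distance between lid_seat and washer_rim above 0.03 m), for 0.2 s.
At the end, for the whole second after the job is handed in: Strainer upright on the can's floor (4 mm); lid flat on the rim (2.5 mm), centred within 5 mm, square within 0.05 rad; both clips back upright over its edge (under 0.04 rad); washer standing on the table; fingers still on the lid, pressing it on the can with over 4 N (z of strainer in the frame of washer_floor between -0.004 and 0.004 m and horizontal distance between strainer and washer_floor below 0.012 m and angle between the z axis of strainer and the z axis of washer, either way round below 0.12 rad and z of lid_seat in the frame of washer_rim between -0.003 and 0.0025 m and horizontal distance between lid_seat and washer_rim below 0.005 m and angle between the z axis of lid and the z axis of washer, either way round below 0.05 rad and value of joint each of clip_a, clip_b below 0.04 rad and angle between washer's own z axis and vertical below 0.05 rad and height (world z) of washer below 0.006 m and contact force between the fingers and lid above 2 N and contact force between lid and washer above 4 N); the arm keeps its last pose, push and grip.
It fails at once if a bystander is pushed more than 30 mm (distance of any of tape, sanding_block, gesso_tin, paint_tube, eraser from where it was at the start of the episode above 0.03 m).
It fails at once if the washer is knocked over (angle between washer's own z axis and vertical above 0.5 rad).
It also fails if it takes over 67 s, if anything falls off the work surface, if the arm or the gripper's body presses on something with over 40 N, if the wrist force passes 120 N, or if a joint passes its speed limit or range.

## Working session

There is one attempt and no reset: what is moved stays moved. The work goes in short steps, Python scripts to look and compute and a tool call to move; the robot and the scene stay as the last step left them, time stands still between calls to the robot, and variables do not carry over. Pictures are saved under pics/ and viewed, at most 10 in all, crops included, and the job is handed in when it is done.

Besides the shell and the picture viewer there is one more tool, called after ">>>" as a command line: name --argument value ..., lists and objects as JSON in quotes. drive_tool: Moves the arm, as the interface text tells. Its arguments: {"type":"object","properties":{"rows":{"type":"array"},"force":{"type":"number"}},"required":["rows"]}

```bash
mkdir -p pics; python3 - <<'E'
from rig import manip, eyes, job
import cv2,numpy as np
s=manip.get_state();print({k:np.round(v,3) for k,v in s.items()})
for n in("top","side"):
    c=eyes.get_calibration(n);print(n,c)
    cv2.imwrite(f"pics/{n}0.png",eyes.get_image(n)[:,:,::-1])
E
```

```text
{'clock': np.float64(0.0), 'qpos': array([-1.411,  0.277,  1.506,  0.   ,  1.361, -0.121]), 'qd': array([ 0.   , -0.001, -0.   , -0.001, -0.001,  0.   ]), 'effort': array([ 2.0000e-03, -4.1677e+01, -2.4580e+01,  0.0000e+00,  1.1000e-02,
       -0.0000e+00]), 'position': array([ 0.159, -0.552,  0.241]), 'ee_rot': array([-0.001,  0.99 ,  0.14 , -0.   ]), 'contact_force': array([-0.27 , -0.477, -0.001]), 'moment': array([ 0.015,  0.014, -0.013]), 'gripper_force': np.float64(0.0), 'width': np.float64(0.085)}
top {'camera_matrix': array([[531.20554942,   0.        , 308.10419216],
       [  0.        , 531.20554942, 236.48382497],
       [  0.        ,   0.        ,   1.        ]]), 'view': array([[ 0.01667719, -0.99968957, -0.01851049,  0.01630012],
       [ 0.99543452,  0.01486044,  0.09428299, -0.52181663],
       [-0.09397864, -0.01999836,  0.99537334, -1.08854381],
       [ 0.        ,  0.        ,  0.        ,  1.        ]])}
side {'camera_matrix': array([[511.40356313,   0.        , 318.48133747],
       [  0.        , 511.40356313, 235.62218755],
       [  0.        ,   0.        ,   1.        ]]), 'view': array([[-0.97339212, -0.22891836,  0.01020575,  0.53999021],
       [ 0.15211269, -0.61221126,  0.77592468, -0.13018483],
       [-0.17137532,  0.75683139,  0.63074301, -0.9326439 ],
       [ 0.        ,  0.        ,  0.        ,  1.        ]])}
```

View pics/top0.png

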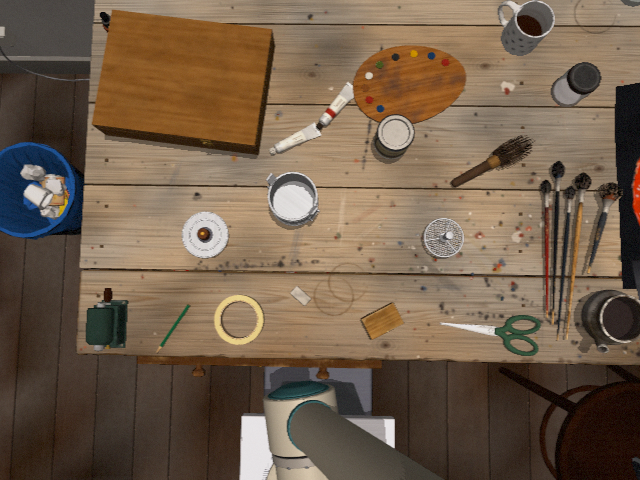

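View pics/side0.png

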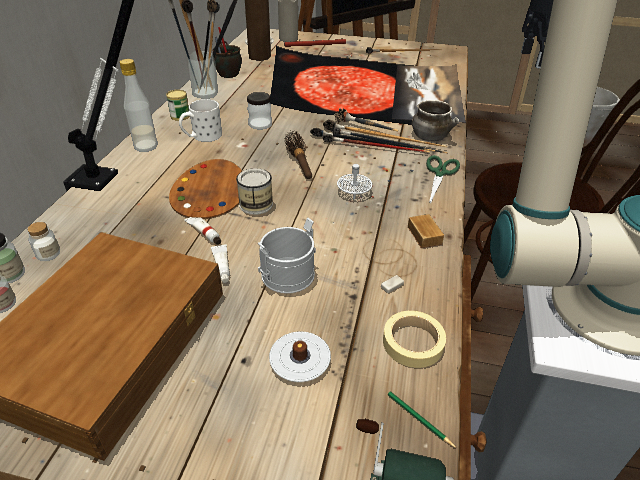

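The top view shows the washer rim near (293,198), the lid knob near (204,234) and the strainer knob near (446,236). The clips are at about (270,180) and (316,213). I'll enlarge these areas to measure them.

```bash
python3 - <<'E'
import cv2,numpy as np
rows=[]
for n,cs in(("top",((293,198),(205,235),(443,238))),("side",((287,260),(300,357),(355,183)))):
    im=cv2.imread(f"pics/{n}0.png");r=[]
    for u,v in cs:
        h=33 if n=="top" else 44
        s=264/(2*h)
        c=cv2.resize(im[v-h:v+h,u-h:u+h],(264,264),interpolation=cv2.INTER_CUBIC)
        for k in range(-h//10*10,h,10):
            p=int((k+h)*s)
            if 0<=p<264:
                cv2.line(c,(p,0),(p,5),(0,0,255),1);cv2.line(c,(0,p),(5,p),(0,0,255),1)
                cv2.putText(c,str(u+k),(p-8,14),0,.28,(0,0,255),1);cv2.putText(c,str(v+k),(6,p+3),0,.28,(0,0,255),1)
        r.append(c)
    rows.append(np.hstack(r))
cv2.imwrite("pics/crops.png",np.vstack(rows))
E
```

```text
(no output)
```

View pics/crops.png

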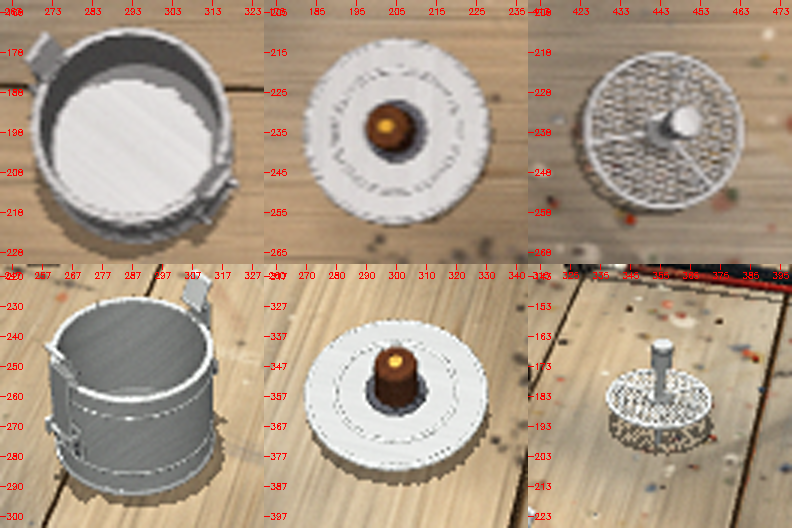

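```bash
cat > h.py <<'E'
from rig import manip, eyes, job
import cv2,numpy as np
from scipy.optimize import least_squares
def proj(n,P,c=None):
    c=c or eyes.get_calibration(n);V=c["view"];p=np.atleast_2d(P)@V[:3,:3].T+V[:3,3]
    q=(p*[1,-1,-1])@c["camera_matrix"].T
    return q[:,:2]/q[:,2:]
T=np.linspace(0,2*np.pi,180)
def circ(x,y,z,r): return np.c_[x+r*np.cos(T),y+r*np.sin(T),0*T+z]
def bb(n,x,y,z,r):
    p=proj(n,circ(x,y,z,r));return np.r_[p.min(0),p.max(0)]
E
python3 - <<'E'
from h import *
D={"washer":(.08,.05,[260+33/4,165+28/4,260+231/4,165+225/4],[243+52/3,216+34/3,243+215/3,216+138/3]),
"lid":(.012,.05,[172+39/4,202+38/4,172+226/4,202+226/4],[256+40/3,313+55/3,256+226/3,313+204/3]),
"strainer":(.022,.0415,[410+55/4,205+52/4,410+216/4,205+208/4],[311+78/3,139+104/3,311+185/3,139+163/3])}
for k,(z,r,bt,bs) in D.items():
    for ns in (("top",),("side",),("top","side")):
        f=lambda p:np.concatenate([bb(n,*p,z,r)-{"top":bt,"side":bs}[n] for n in ns])
        s=least_squares(f,[.5,0]);print(k,ns,s.x.round(4),s.fun.round(1))
for k,z,t,sd in(("sknob",.072,(449.2,235.5),(356.3,165.3)),("lknob",.037,(203,233.5),None),("clipA",.108,(270,177),None),("clipB",.1,(315,212),None)):
    for n,px in(("top",t),("side",sd)):
        if px is not None:
            s=least_squares(lambda p:proj(n,[*p,z])[0]-px,[.5,0]);print(k,n,s.x.round(4))
E
```

```text
washer ('top',) [0.5964 0.0551] [-0.1 -0.   0.1  0. ]
washer ('side',) [0.5991 0.0624] [-0.2 -0.3  0.2  0.2]
washer ('top', 'side') [0.5983 0.0579] [-1.5 -1.  -1.2 -1.   1.1 -1.6  1.2 -1.4]
lid ('top',) [0.5228 0.2441] [-0.   0.1  0.  -0.1]
lid ('side',) [0.5265 0.2486] [ 0.  -0.3 -0.   0.3]
lid ('top', 'side') [0.5253 0.2467] [-1.2 -1.  -1.2 -1.3  1.1 -1.1  0.9 -0.6]
strainer ('top',) [ 0.524  -0.2593] [ 0.2 -0.3 -0.2  0.3]
strainer ('side',) [ 0.5272 -0.2548] [ 0.2  0.1 -0.2 -0.1]
strainer ('top', 'side') [ 0.5256 -0.2583] [-0.3 -1.  -0.7 -0.5  1.1 -0.6  0.8 -0.8]
sknob top [ 0.5232 -0.2582]
sknob side [ 0.5262 -0.2532]
lknob top [0.5233 0.2432]
clipA top [0.6297 0.0996]
clipB top [0.5628 0.0103]
```

>>> drive_tool --rows '[[[0, 0, 0], [3, 2.4, 0], 5], [[0, 0, 0], [5, 4, 0], 5], [[0, 0, 0], [5, 4, 0], 5], [[0, 0, 0], [5, 4, 0], 5], [[0, 0, 0], [5, 4, 0], 5], [[0, 0, 0], [5, 4, 0], 5], [[0, 0, 0], [5, 4, 0], 5], [[0, 0, 0], [3.6, 3.1, 0], 5]]'

```text
clock: 1.1
position: [0.5198, -0.2612, 0.2419]
ee_rot: [-0.0, 0.99, 0.141, -0.0]
contact_force: [0.3, -0.8, -0.3]
width: 0.0498
gripper_force: 0.0
```

```bash
cat > w.py <<'E'
from h import *
import sys
s=manip.get_state();c=eyes.get_calibration("wrist");im=eyes.get_image("wrist")
print(s["clock"],s["position"].round(4),s["ee_rot"].round(3),s["width"])
np.savez(sys.argv[1],V=c["view"],K=c["camera_matrix"]);cv2.imwrite(f"pics/{sys.argv[1]}.png",im[:,:,::-1])
E
python3 w.py w1
```

```text
1.1 [ 0.5198 -0.2612  0.2419] [-0.     0.99   0.141 -0.   ] 0.04978079388345749
```

View pics/w1.png

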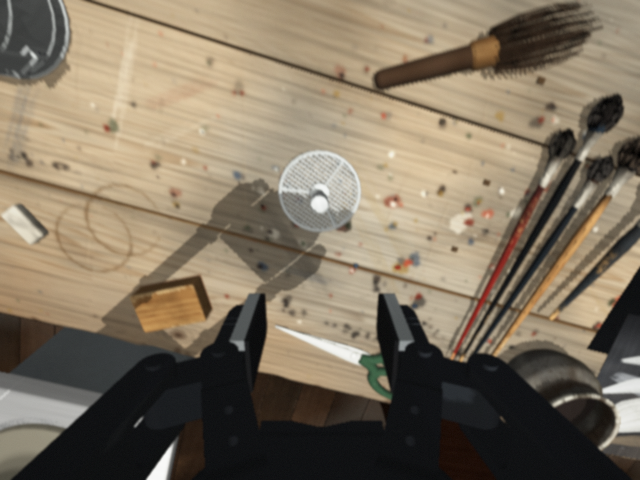

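The wrist view shows the strainer screen spanning about columns 279–360 and rows 151–231. The knob top is at about (319,204).

```bash
cat > fit.py <<'E'
from h import *
def wcirc(f,box,z,r,x0):
    d=np.load(f+".npz");c={"view":d["V"],"camera_matrix":d["K"]}
    def g(p):
        q=proj("",circ(*p,z,r),c);return np.r_[q.min(0),q.max(0)]-box
    s=least_squares(g,x0);return s.x.round(4),s.fun.round(1)
def wpt(f,px,z,x0):
    d=np.load(f+".npz");c={"view":d["V"],"camera_matrix":d["K"]}
    return least_squares(lambda p:proj("",[*p,z],c)[0]-px,x0).x.round(4)
E
python3 - <<'E'
from fit import *
print(wcirc("w1",[279,151,360,231],.022,.0415,[.52,-.26]),wpt("w1",(319,204),.072,[.52,-.26]))
s=manip.get_state();print(s["position"],s["clock"])
E
```

```text
(array([ 0.5261, -0.2577]), array([-0.7, -0.5,  0.7,  0.6])) [ 0.5268 -0.2574]
[ 0.52398455 -0.25727375  0.24171496] 1.15
```

>>> drive_tool --rows '[[[0, 0, 0], [0.2, 0, -3], 5], [[0, 0, 0], [0, 0, -5], 5], [[0, 0, 0], [0, 0, -5], 5], [[0, 0, 0], [0, 0, -3], 5], [[0, 0, 0], [0, 0, -2], 5], [[0, 0, 0], [0, 0, -0.7], 5], [[0, 0, 0], [0, 0, 0], 5], [[0, 0, 0], [0, 0, 0], 5]]'

```text
clock: 2.15
position: [0.5208, -0.2637, 0.0563]
ee_rot: [0.001, 0.99, 0.14, 0.001]
contact_force: [-0.5, -0.3, 0.1]
width: 0.0504
gripper_force: 0.0
```

>>> drive_tool --rows '[[[0, 0, 0], [0.55, 0.6, -0.2], 5], [[0, 0, 0], [0, 0, 0], 5], [[0, 0, 0], [0, 0, 0], 5], [[0, 0, 0], [0, 0, 0], 5]]'

```text
clock: 2.65
position: [0.5257, -0.2572, 0.0534]
ee_rot: [0.0, 0.99, 0.14, -0.0]
contact_force: [0.5, 0.9, -1.0]
width: 0.0502
gripper_force: 0.0
```

Good. Now I'll close on the knob and lift.

>>> drive_tool --force 40 --rows '[[[0, 0, 0], [0, 0, 0], 0.8], [[0, 0, 0], [0, 0, 0], 0.8], [[0, 0, 0], [0, 0, 0], 0.8], [[0, 0, 0], [0, 0, 0], 0.8], [[0, 0, 0], [0, 0, 0], 0.8], [[0, 0, 0], [0, 0, 3], 0.8], [[0, 0, 0], [0, 0, 5], 0.8], [[0, 0, 0], [0, 0, 5], 0.8]]'

```text
clock: 3.65
position: [0.5253, -0.257, 0.1841]
ee_rot: [-0.0, 0.99, 0.14, -0.001]
contact_force: [1.3, -1.5, -1.2]
width: 0.0145
gripper_force: 39.1
```

>>> drive_tool --rows '[[[0, 0, 0], [0, 2, 3], 0.8], [[0, 0, 0], [0, 5, 3], 0.8], [[0, 0, 0], [-0.5, 5, 0], 0.8], [[0, 0, 0], [-0.5, 5, 0], 0.8], [[0, 0, 0], [-0.5, 5, 0], 0.8], [[0, 0, 0], [-0.5, 5, 0], 0.8], [[0, 0, 0], [0, 3, 0], 0.8], [[0, 0, 0], [0, 0, 0], 0.8]]'

```text
clock: 4.65
position: [0.5051, 0.0447, 0.2432]
ee_rot: [-0.0, 0.99, 0.142, -0.0]
contact_force: [0.9, -0.5, 0.2]
width: 0.0146
gripper_force: 39.2
```

```bash
python3 w.py w2
```

```text
4.65 [0.5051 0.0447 0.2432] [-0.     0.99   0.142 -0.   ] 0.014629778962722925
```

View pics/w2.png

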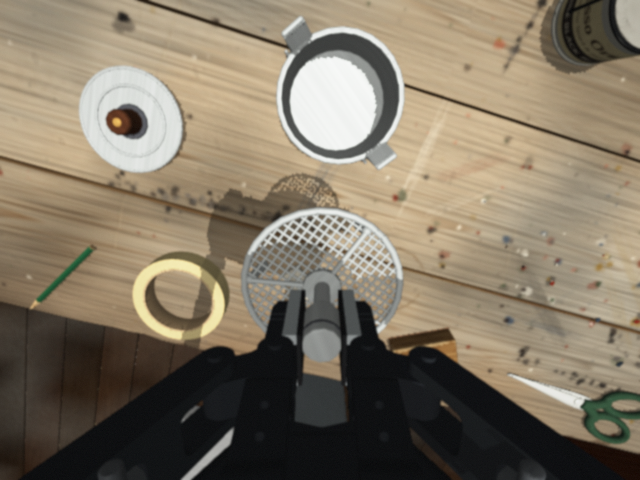

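The washer rim spans columns 277–405 and rows 27–164. The lid flange spans 79–184 and 66–173, and the held strainer spans 243–403 from row 208 down, looking level.

```bash
python3 - <<'E'
from fit import *
print(wcirc("w2",[277,27,405,164],.08,.05,[.6,.06]))
print(wcirc("w2",[79,66,184,173],.012,.05,[.52,.25]),wpt("w2",(117,121),.037,[.52,.25]))
d=np.load("w2.npz");c={"view":d["V"],"camera_matrix":d["K"]}
for z in(.2102,.2122):
  q=proj("",circ(.5051,.0447,z,.0415),c);print("strainer pred",q.min(0),q.max(0))
s=manip.get_state();print(s["position"],s["clock"])
E
```

```text
(array([0.5984, 0.0558]), array([-0.4, -0.5,  0.4,  0.7]))
(array([0.5249, 0.243 ]), array([ 0.5, -0.3, -0.5,  0.3])) [0.5262 0.244 ]
strainer pred [239.69621747 205.11569312] [401.44029881 351.10281073]
strainer pred [238.83006494 206.16457806] [402.28477895 353.43318031]
[0.50537294 0.04334521 0.24319486] 4.7
```

>>> drive_tool --rows '[[[0, 0, 0], [3, 0.5, 0], 0.8], [[0, 0, 0], [4, 0.5, 0], 0.8], [[0, 0, 0], [2.3, 0.3, 0], 0.8], [[0, 0, 0], [0, 0, -2], 0.8], [[0, 0, 0], [0, 0, -2], 0.8], [[0, 0, 0], [0, 0, 0], 0.8], [[0, 0, 0], [0, 0, 0], 0.8]]'

```text
clock: 5.58
position: [0.5992, 0.0549, 0.2039]
ee_rot: [0.0, 0.99, 0.139, 0.0]
contact_force: [-0.2, -0.7, -0.8]
width: 0.0145
gripper_force: 39.2
```

>>> drive_tool --rows '[[[0, 0, 0], [-0.1, 0.2, 0], 0.8], [[0, 0, 0], [0, 0, -2], 0.8], [[0, 0, 0], [0, 0, -1.5], 0.8], [[0, 0, 0], [0, 0, 0], 0.8], [[0, 0, 0], [0, 0, 0], 0.8]]'

```text
clock: 6.2
position: [0.5981, 0.0578, 0.1689]
ee_rot: [0.0, 0.99, 0.14, 0.0]
contact_force: [-0.5, 0.3, -0.9]
width: 0.0144
gripper_force: 39.2
```

>>> drive_tool --rows '[[[0, 0, 0], [0, -0.08, -1], 0.8], [[0, 0, 0], [0, 0, -1.5], 0.8], [[0, 0, 0], [0, 0, -1.5], 0.8], [[0, 0, 0], [0, 0, -1.5], 0.8], [[0, 0, 0], [0, 0, 0], 0.8], [[0, 0, 0], [0, 0, 0], 0.8]]'

```text
clock: 6.95
position: [0.598, 0.057, 0.1134]
ee_rot: [0.0, 0.99, 0.14, 0.0]
contact_force: [0.5, -0.4, -0.3]
width: 0.0143
gripper_force: 39.2
```

>>> drive_tool --rows '[[[0, 0, 0], [0, 0, -1], 0.8], [[0, 0, 0], [0, 0, -1.5], 0.8], [[0, 0, 0], [0, 0, -1.5], 0.8], [[0, 0, 0], [0, 0, -0.8], 0.8], [[0, 0, 0], [0, 0, -0.4], 0.8], [[0, 0, 0], [0, 0, 0], 0.8], [[0, 0, 0], [0, 0, 0], 0.8]]'

```text
clock: 7.82
position: [0.5981, 0.0569, 0.0618]
ee_rot: [0.0, 0.99, 0.14, 0.001]
contact_force: [0.4, 0.3, -1.6]
width: 0.0148
gripper_force: 39.2
```

>>> drive_tool --rows '[[[0, 0, 0], [0, 0, -0.3], 0.8], [[0, 0, 0], [0, 0, 0], 0.8], [[0, 0, 0], [0, 0, 0], 0.8]]'

```text
clock: 8.2
position: [0.5978, 0.057, 0.0585]
ee_rot: [0.0, 0.99, 0.14, 0.0]
contact_force: [0.6, -0.0, -0.0]
width: 0.0147
gripper_force: 39.2
```

>>> drive_tool --rows '[[[0, 0, 0], [0, 0, -0.1], 0.8], [[0, 0, 0], [0, 0, 0], 3.5], [[0, 0, 0], [0, 0, 0], 3.5], [[0, 0, 0], [0, 0, 0], 3.5], [[0, 0, 0], [0, 0, 0], 3.5], [[0, 0, 0], [0, 0, 2], 3.5], [[0, 0, 0], [0, 0, 4], 3.5], [[0, 0, 0], [0, 0, 5], 3.5]]'

```text
clock: 9.2
position: [0.5968, 0.0569, 0.1673]
ee_rot: [-0.0, 0.99, 0.14, -0.001]
contact_force: [0.8, -0.9, 0.5]
width: 0.0351
gripper_force: 0.0
```

>>> drive_tool --rows '[[[0, 0, 0], [-3, 2, 3], 5], [[0, 0, 0], [-4, 4, 3], 5], [[0, 0, 0], [-3, 4, 0], 5], [[0, 0, 0], [-3, 3, 0], 5], [[0, 0, 0], [0, 0, 0], 5], [[0, 0, 0], [0, 0, 0], 5]]'

```text
clock: 9.95
position: [0.4691, 0.1858, 0.2268]
ee_rot: [0.0, 0.99, 0.14, 0.001]
contact_force: [0.7, -0.1, 0.0]
width: 0.05
gripper_force: 0.0
```

```bash
python3 w.py w3
```

```text
9.95 [0.4691 0.1858 0.2268] [0.    0.99  0.14  0.001] 0.04997646754147603
```

View pics/w3.png

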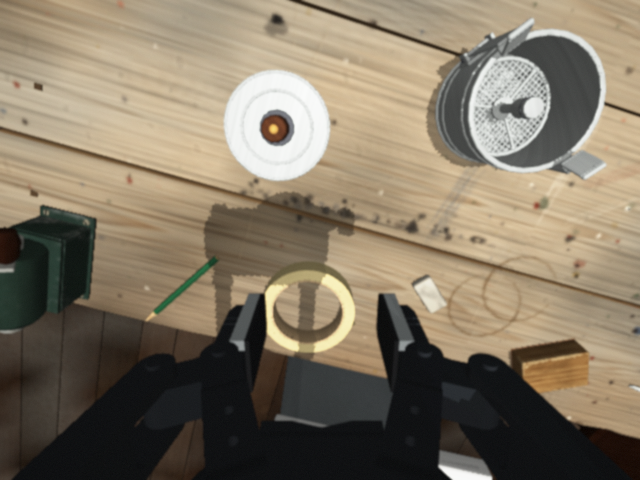

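The strainer stands level in the can, with its knob top at (531,107). The lid spans columns 225–330 and rows 69–180, with its knob top at (271,128). The washer rim spans about 465–605 and 29–172.

```bash
python3 - <<'E'
from fit import *
print(wcirc("w3",[468,29,605,172],.08,.05,[.6,.06]),wpt("w3",(531,107),.077,[.6,.06]),wpt("w3",(510,106),.027,[.6,.06]))
print(wcirc("w3",[225,69,330,180],.010,.05,[.52,.25]),wpt("w3",(271,128),.037,[.52,.25]))
s=manip.get_state();print(s["position"],s["clock"])
E
```

```text
(array([0.5981, 0.058 ]), array([-0.7, -0.8,  0.7,  1.1])) [0.5966 0.0591] [0.6007 0.0506]
(array([0.5255, 0.2445]), array([-0.7, -0. ,  0.7,  0.1])) [0.5251 0.247 ]
[0.46937166 0.18553105 0.22664946] 10.0
```

>>> drive_tool --rows '[[[0, 0, 0], [2, 2, -2], 5], [[0, 0, 0], [3.6, 3.9, -4], 5], [[0, 0, 0], [0, 0, -4], 5], [[0, 0, 0], [0, 0, -3], 5], [[0, 0, 0], [0, 0, -2], 5], [[0, 0, 0], [0, 0, 0], 5], [[0, 0, 0], [0, 0, 0], 5]]'

```text
clock: 10.88
position: [0.5238, 0.2423, 0.0796]
ee_rot: [-0.0, 0.99, 0.139, 0.001]
contact_force: [0.1, -0.1, 0.7]
width: 0.0497
gripper_force: 0.0
```

>>> drive_tool --rows '[[[0, 0, 0], [0.15, 0.22, -2], 5], [[0, 0, 0], [0, 0, -2], 5], [[0, 0, 0], [0, 0, -1], 5], [[0, 0, 0], [0, 0, 0], 5], [[0, 0, 0], [0, 0, 0], 5]]'

```text
clock: 11.5
position: [0.5248, 0.2451, 0.0299]
ee_rot: [-0.0, 0.99, 0.14, 0.001]
contact_force: [-0.6, 0.3, -0.3]
width: 0.0501
gripper_force: 0.0
```

>>> drive_tool --force 80 --rows '[[[0, 0, 0], [0.05, -0.05, -0.4], 5], [[0, 0, 0], [0, 0, 0], 5], [[0, 0, 0], [0, 0, 0], 1.5], [[0, 0, 0], [0, 0, 0], 1.5], [[0, 0, 0], [0, 0, 0], 1.5], [[0, 0, 0], [0, 0, 0], 1.5], [[0, 0, 0], [0, 0, 0], 1.5], [[0, 0, 0], [0, 0, 0], 1.5]]'

```text
clock: 12.5
position: [0.5246, 0.2444, 0.0254]
ee_rot: [0.0, 0.99, 0.14, 0.0]
contact_force: [-0.0, -0.1, 5.6]
width: 0.0218
gripper_force: 78.2
```

>>> drive_tool --rows '[[[0, 0, 0], [0, 0, 1], 1.5], [[0, 0, 0], [0, 0, 4], 1.5], [[0, 0, 0], [0, 0, 6], 1.5], [[0, 0, 0], [0, -2, 6], 1.5], [[0, 0, 0], [-0.5, -5, 4.5], 1.5], [[0, 0, 0], [-0.5, -5, 0], 1.5], [[0, 0, 0], [-0.5, -4, 0], 1.5], [[0, 0, 0], [0, -2.5, 0], 1.5]]'

```text
clock: 13.5
position: [0.5089, 0.0615, 0.2362]
ee_rot: [0.0, 0.99, 0.139, -0.0]
contact_force: [0.5, 0.9, -0.6]
width: 0.0214
gripper_force: 78.5
```

>>> drive_tool --rows '[[[0, 0, 0], [0, 0, 0], 1.5], [[0, 0, 0], [0, 0, 0], 1.5]]'

```text
clock: 13.75
position: [0.5097, 0.0638, 0.2359]
ee_rot: [-0.0, 0.99, 0.14, -0.0]
contact_force: [0.0, 0.4, -1.4]
width: 0.0215
gripper_force: 78.6
```

```bash
python3 w.py w4
```

```text
13.75 [0.5097 0.0638 0.2359] [-0.    0.99  0.14 -0.  ] 0.02149257689449932
```

View pics/w4.png

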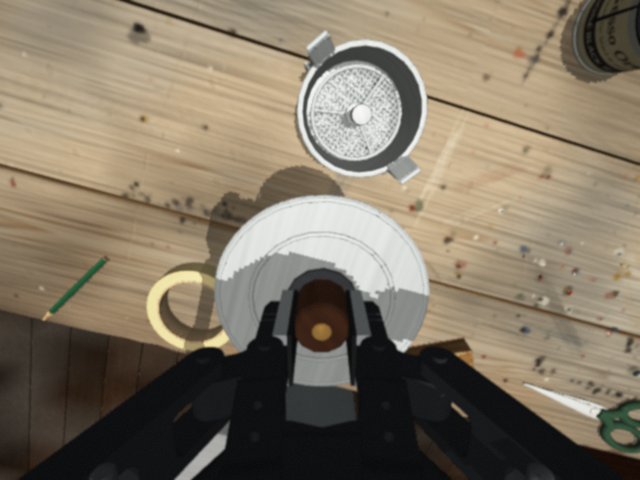

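The lid is held level, spanning columns 215–428 and rows 196–386. The washer rim spans 298–427 and 39–176, and the strainer sits inside with its knob at (361,114).

```bash
python3 - <<'E'
from fit import *
print(wcirc("w4",[298,39,427,176],.08,.05,[.6,.06]),wpt("w4",(361,114),.077,[.6,.06]))
print("lid",wcirc("w4",[215,196,428,386],.2225,.05,[.51,.06]),wcirc("w4",[215,196,428,386],.2205,.05,[.51,.06]))
print("clips",wpt("w4",(322,49),.1,[.6,.06]),wpt("w4",(404,169),.1,[.6,.06]))
s=manip.get_state();print(s["position"],s["clock"])
E
```

```text
(array([0.599 , 0.0566]), array([-0.9, -0.7,  0.9,  1. ])) [0.5973 0.0567]
lid (array([0.5107, 0.0636]), array([-2.4, -1.1,  2.4,  2.4])) (array([0.5099, 0.0634]), array([-1. , -0.3,  1. ,  0.7]))
clips [0.6289 0.0974] [0.5685 0.0159]
[0.50977673 0.06406485 0.23590145] 13.8
```

>>> drive_tool --force 110 --rows '[[[0, 0, 0], [3, -0.3, 0], 1.5], [[0, 0, 0], [4, -0.4, -2], 1.5], [[0, 0, 0], [1.8, 0, -4], 1.5], [[0, 0, 0], [0, 0, -2.5], 1.5], [[0, 0, 0], [0, 0, 0], 1.5], [[0, 0, 0], [0, 0, 0], 1.5]]'

```text
clock: 14.55
position: [0.5985, 0.0571, 0.1519]
ee_rot: [0.0, 0.99, 0.14, 0.001]
contact_force: [0.2, 0.6, -0.8]
width: 0.0206
gripper_force: 107.9
```

>>> drive_tool --rows '[[[0, 0, 0], [-0.05, 0, -1.5], 1.5], [[0, 0, 0], [0, 0, -1.5], 1.5], [[0, 0, 0], [0, 0, -0.6], 1.5], [[0, 0, 0], [0, 0, 0], 1.5], [[0, 0, 0], [0, 0, 0], 1.5]]'

```text
clock: 15.18
position: [0.5975, 0.0561, 0.1151]
ee_rot: [0.0, 0.99, 0.14, 0.0]
contact_force: [-0.2, 0.5, -1.3]
width: 0.0207
gripper_force: 108.1
```

>>> drive_tool --rows '[[[0, 0, 0], [0.07, 0.08, -0.2], 1.5], [[0, 0, 0], [0, 0, -0.2], 1.5], [[0, 0, 0], [0, 0, -0.2], 1.5], [[0, 0, 0], [0, 0, 0], 1.5]]'

```text
clock: 15.68
position: [0.5986, 0.057, 0.1096]
ee_rot: [0.0, 0.99, 0.14, 0.001]
contact_force: [-0.5, -0.0, 4.8]
width: 0.0204
gripper_force: 108.4
```

>>> drive_tool --rows '[[[0, 0, 0], [0, 0, -0.2], 1.5], [[0, 0, 0], [0, 0, -0.2], 1.5], [[0, 0, 0], [0, 0, 0], 1.5]]'

```text
clock: 16.05
position: [0.599, 0.0569, 0.1062]
ee_rot: [0.0, 0.99, 0.14, 0.001]
contact_force: [-0.3, -0.7, 6.9]
width: 0.021
gripper_force: 108.9
```

>>> drive_tool --rows '[[[0, 0, 0], [0, 0, -0.2], 1.5], [[0, 0, 0], [0, 0, -0.2], 1.5], [[0, 0, 0], [0, 0, 0], 1.5]]'

```text
clock: 16.42
position: [0.5973, 0.0571, 0.1001]
ee_rot: [-0.0, 0.99, 0.14, -0.001]
contact_force: [0.4, 0.8, -1.1]
width: 0.0209
gripper_force: 108.3
```

>>> drive_tool --rows '[[[0, 0, 0], [0, 0, -0.2], 1.5], [[0, 0, 0], [0, 0, 0], 1.5]]'

```text
clock: 16.68
position: [0.5975, 0.0572, 0.0996]
ee_rot: [-0.0, 0.99, 0.14, -0.001]
contact_force: [-2.0, -0.0, 6.8]
width: 0.0209
gripper_force: 109.7
```

>>> drive_tool --rows '[[[0, 0, 0], [0, 0, -0.15], 1.5], [[0, 0, 0], [0, 0, 0], 1.5], [[0, 0, 0], [0, 0, 0], 1.5]]'

```text
clock: 17.05
position: [0.5974, 0.0572, 0.0995]
ee_rot: [-0.0, 0.99, 0.14, -0.0]
contact_force: [-4.0, -0.1, 13.5]
width: 0.0205
gripper_force: 110.6
```

>>> drive_tool --rows '[[[0, 0, 0], [-0.05, 0, -0.15], 1.5], [[0, 0, 0], [0, 0, 0], 1.5], [[0, 0, 0], [0, 0, 0], 1.5], [[0, 0, 0], [0, 0, 0], 1.5]]'

```text
clock: 17.55
position: [0.5975, 0.0572, 0.0995]
ee_rot: [0.0, 0.99, 0.14, 0.001]
contact_force: [-6.2, -0.8, 21.5]
width: 0.0204
gripper_force: 111.3
```

```bash
python3 w.py w5; python3 - <<'E'
import cv2
from h import eyes
im=eyes.get_image("side")[:,:,::-1]
a=cv2.resize(im[200:310,230:345],None,fx=4,fy=4,interpolation=cv2.INTER_CUBIC)
w=cv2.imread("pics/w5.png");w=cv2.resize(w[100:420,140:500],(360,320))
cv2.imwrite("pics/end.png",cv2.hconcat([cv2.resize(a,(430,411)),cv2.copyMakeBorder(w,0,91,0,0,0)]))
E
```

```text
17.55 [0.5975 0.0572 0.0995] [0.    0.99  0.14  0.001] 0.020433368079363856
```

View pics/end.png

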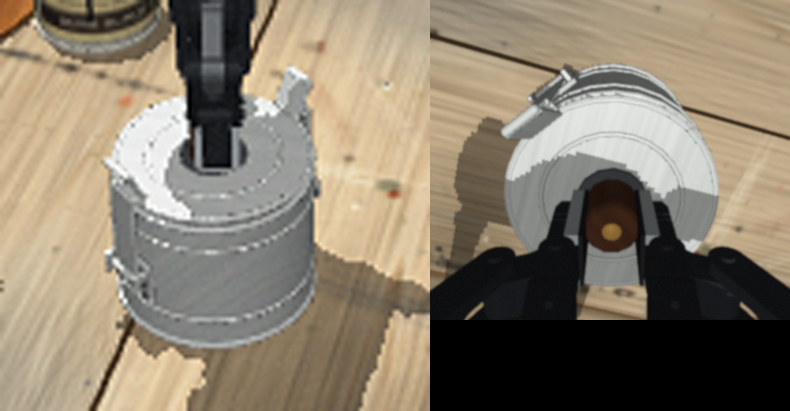

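The lid lies flat on the rim and both clips are over its edge. The force is holding at about 21 N downward, and the measured height of 0.0995 m matches the expected 0.0994 m.

```bash
python3 -c "
from rig import manip,job
print(manip.get_state()['contact_force'],job.sign_off())"
```

```text
the job is handed in; nothing more can be done
[-6.57301114  0.13430781 21.75735163] None
```

The strainer is standing in the can and the lid is snapped on, held by its knob and pressed down with about 22 N. I handed the job in at about 18 s; the sign-off returned no verdict.

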